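# Clear the coffee cart into the twin pedal bin

## Robot

A 6-joint arm with a two-finger parallel gripper is mounted at the origin on the work surface. World frame = base frame: x ahead of the robot, y to its left, z up, the work surface at z = 0. Lengths are in mm, angles in rad, forces in N, time in s.
With the tool pointing down it reaches from about 350 to 975 mm from the base axis. Payload 7.1 kg.
Tool frame: the origin (TCP) lies at the very end of the fingers, on their centre line; the grasp point (between the pads) lies 19 mm behind it; z points along the fingers, y is the direction in which the jaws open and shut (so a half turn about z gives the same grasp; the last joint's range is limited). The gripper opens to 88 mm and grips with 3 to 60 N. Pads are 20 mm wide; open, the fingers measure 115 mm over their backs; the gripper's body (75 mm by 178 mm) begins 61 mm behind the grasp point.
Start: joints at [1.179, 0.423, 1.63, -0, 1.089, -0.019], TCP at [227.608, 582.065, 222.675] pointing down, gripper open.
Joint ranges: [-3, 3], [-0.9, 2.11], [0.09, 2.58], [-1.31, 4.45], [0.11, 2.69], [-2.54, 2.54]. Speed limits (rad/s): [2.39, 2.39, 3.01, 3.14, 3.14, 3.14].

## Interface

Orientations are given as a rotation vector (axis times angle).
In Python, from workcell import * gives the robot as it stands.
- The arm moves only by the tool play_rows, never from a script. Its argument "plan" is text: rows parted by semicolons, each of 7 numbers parted by spaces: the finger opening in cm, from 0 to 8.78, then the shift along the tool's x, y, z in cm, then the turn, a rotation vector about the tool's x, y, z in degrees. A call has 1 to 20 rows; each row shifts and turns the commanded pose from where the row before left it, along the tool's axes as they then stand; what a row does not reach is not made up. A row lasts 1/8 s, in which the tool goes at most 62.5 mm and 10.7 degrees, less where a joint would pass 70% of its speed; a pose out of reach is approached as far as the arm can. A call is refused whole if a number of a shift passes 6.25 or a number of a turn 10.7, either way. A call with a gripper value outside its range is refused whole. The fingers move at their own pace and stop on an object; the grip force is fixed at half the most. Time passes only in rows, so rows that do not move let the fingers close. It gives the time, the measured TCP pose, the force and the opening at its end, in the units of the state.
- get_obs(): the state, without advancing time (a new reading comes with each control period).
- get_image(name): name is "scene" or "top" or "wrist"; returns a dict with "pixels" (400x640x3 uint8, red, green, blue), "range_z" (400x640 float32, mm along the optical axis (not along the pixel's ray), 0 where there is no reading), "fx", "fy", "cx", "cy" (pixels), "eye" and "attitude" of the camera in the world. Camera axes: x right, y down, z forward; pixel columns grow to the right and rows downward; lengths in mm; the calibration is good to about 2 mm. The wrist camera is an equidistant fisheye: a pixel r from the principal point sees the ray r / f radians off the axis. A picture is of the moment at which its call begins.
- close_job(): hands the job in, once; it reports no verdict.
The state is a dict: "t": time; "qpos": joint angles; "qvel": joint speeds; "joint_torque": joint torques, N m; "ee_pos": TCP position; "orientation": TCP orientation; "ft_force": force on the tool from outside, world axes, zero at the start; "moment": the same for the moment, N m; "width": finger opening in mm.
Only numpy, scipy, OpenCV 4.12 (cv2) and the standard library are available. Lean on these libraries where they do the work, as an engineer would, in place of code of your own. Each camera call takes 0.05 s, during which the arm holds its last target. There are 200 camera calls.

## Task

Close up the coffee cart. First press each of the bin's two pedals right down to its stop so that both lids stand open together, then put every plastic fork into the large compartment and every coffee capsule into the small one, and shut both lids again. Both canisters must also have the button in their lid pressed fully down to seal them, and stay upright; leave the dish, the jar and the scoop where they are.

Things in the scene. Friction and masses are not known exactly. Their poses are not given: they have to be found in the camera images.
- bin: fixed two-compartment pedal bin, steel, black lids: 272 wide, 150 front to back, rim 175 high (all sizes in mm), with a 24 deep hinge duct behind. Origin: middle of its underside (without duct), on the cart. x from the front (pedals) to the back (hinges), y along its width, z up. Small compartment y 40 to 132, large y -132 to 36, both x -71 to 71, floor at z 55
- lid_large (a joint): angle of the large compartment's lid about its hinge, along y of the bin at x = 87, z = 175.5: 0 shut, 1.78 the stop, leaning back past upright, free edge then about 332 above the cart; it balances near 1.5, falls shut from below that, stays open above. A black plate 160 front to back, 172 wide, 10 thick
- lid_large_edge (a point): middle of the large lid's front (free) edge, at mid-thickness, 160 from the hinge axis
- pedal_large (a joint): angle of the large compartment's pedal: 0 up, 0.26 at its stop. It needs about 4 to 8 N at the pad, springs back when let go, and lifts its lid 6.35 times as far, past the balance only close to the stop (1.65 there); the lid then stays open by itself while the pedal comes back up
- pedal_large_pad (a point): where to press: on the top of the large pedal's foot plate (52 from front to back, 72 wide), 65 in front of the bin's front wall, 46 above the cart when up; the pedal's hinge is 128 farther back and 3.5 lower, so the point sinks about 33 in all. It turns with the pedal
- mouth_large (a point): middle of the large compartment's mouth, in the plane of the rim 175 above the cart; the opening is 142 from front to back and 168 wide; axes as those of the bin
- lid_small (a joint): angle of the small compartment's lid about its hinge, along y of the bin at x = 87, z = 175.5: 0 shut, 1.78 the stop, leaning back past upright, free edge then about 332 above the cart; it balances near 1.5, falls shut from below that, stays open above. A black plate 160 front to back, 96 wide, 10 thick
- lid_small_edge (a point): middle of the small lid's front (free) edge, at mid-thickness, 160 from the hinge axis
- pedal_small (a joint): angle of the small compartment's pedal: 0 up, 0.26 at its stop. It needs about 4 to 8 N at the pad, springs back when let go, and lifts its lid 6.35 times as far, past the balance only close to the stop (1.65 there); the lid then stays open by itself while the pedal comes back up
- pedal_small_pad (a point): where to press: on the top of the small pedal's foot plate (52 from front to back, 72 wide), 65 in front of the bin's front wall, 46 above the cart when up; the pedal's hinge is 128 farther back and 3.5 lower, so the point sinks about 33 in all. It turns with the pedal
- mouth_small (a point): middle of the small compartment's mouth, in the plane of the rim 175 above the cart; the opening is 142 from front to back and 92 wide; axes as those of the bin
- fork1_c (a point): white plastic dessert fork on the mat, 124 long, handle 11 wide and 5 thick, head and tines 22 wide, 12 high over all, 15 g, arched so that the middle is clear of the mat; the point is mid-thickness on the handle's centre line, 52 from the handle's end and 72 from the tine tips (balance point 18 nearer the tines), 8 above the underside; x runs towards the tines, z up
- fork2_c (a point): as fork1
- capsule1_c (a point): spent aluminium coffee capsule standing on its rim on the mat: a truncated cone 30 high, 36 across at the rim (bottom), 31 just above it, tapering to 27 near the top, 15 g; the point is on its axis, half-way up; z is the axis, pointing away from the rim
- capsule2_c (a point): as capsule1
- canister1_c (a point): steel canister, upright on the mat (which is 4 thick): a cylinder 62 across with a grey lid 66 across whose flat top is 88 above its underside, 0.3 to 0.5 kg; the point is on its axis half-way up (44 above the underside); a round pop-up button stands in the lid's middle
- canister2_c (a point): as canister1
- button1 (a joint): travel in m of the button in canister1's lid: 0 fully up (10 mm above the lid's top), 0.008 fully down (2 mm above the lid's top); it takes about 5 N and stays where it is pushed
- button2 (a joint): as button1, for canister2
- button1_top (a point): centre of the top face of canister1's button, a white disc 34 across
- button2_top (a point): as button1_top, for canister2
- dish_c (a point): bystander: white ceramic dish, 110 across, 28 high; the point is on its axis half-way up
- jar_c (a point): bystander: glass jar with a closed flap cap, 82 across, 108 high; the point is on its axis 50 above its underside
- scoop_c (a point): bystander: stainless scoop, a cup 48 across and 32 high with a flat handle 100 long towards its -x; the point is on the cup's axis half-way up
Mind the look-alikes: they are no part of the job. What is shaped like the part that bears canister1_c but blue is not meant. Leave any green look-alike of the part that bears capsule1_c alone.

How it is judged:
By the outcome, as a careful person would: the job done as asked, in the order asked, and still so for the second after the job is handed in, with the robot touching nothing.
Of fork1, fork2 only 1 to 2 are there at a start; the rules pass over those that are not, and their reading is None.
Of capsule1, capsule2 only 1 to 2 are there at a start; the rules pass over those that are not, and their reading is None.
At some moment in a run one of fork1, fork2, capsule1, capsule2 may be knocked a few centimetres aside while the robot is not near it.
Once in a run the grip may slacken for a moment while it holds something.
It also fails if it takes over 208 s, if anything falls off the work surface, if the arm or the gripper's body presses on something with over 40 N, if the wrist force passes 120 N, or if a joint passes its speed limit or range.

## Working session

There is one attempt and no reset: what is moved stays moved. The work goes in short steps, Python scripts to look and compute and a tool call to move; the robot and the scene stay as the last step left them, time stands still between calls to the robot, and variables do not carry over. Pictures are saved under pics/ and viewed, about 12 in all and at most 16, crops included, and the job is handed in when it is done.

Besides the shell and the picture viewer there is one more tool, called after ">>>" as name(argument=value, ...) on one line, values as JSON. play_rows: Moves the arm, as the interface text tells. Its arguments: {"type":"object","properties":{"plan":{"type":"string"}},"required":["plan"]}

```bash
ls; mkdir -p pics; cat > h.py <<'E'
from workcell import *
import numpy as np, cv2
from scipy.spatial.transform import Rotation as R
def att(im):
    a=np.array(im["attitude"],float)
    return a if a.shape==(3,3) else (R.from_rotvec(a).as_matrix() if a.size==3 else R.from_quat(a).as_matrix())
def cloud(im):
    d=im["range_z"]; v,u=np.mgrid[:d.shape[0],:d.shape[1]]
    P=np.stack([(u-im["cx"])/im["fx"]*d,(v-im["cy"])/im["fy"]*d,d],-1)
    return P@att(im).T+np.array(im["eye"])
def save(name,px,scale=1):
    cv2.imwrite("pics/"+name,cv2.resize(px[:,:,::-1],None,fx=scale,fy=scale,interpolation=cv2.INTER_CUBIC))
E
python3 - <<'E'
from h import *
o=get_obs();print(o)
for n in("scene","top"):
    im=get_image(n);save(n+"0.png",im["pixels"],1.25);np.savez(n+"0.npz",**im);print(n,im["eye"],im["attitude"],im["fx"],im["cx"],im["cy"])
E
```

```text
pics
{'t': 0.0, 'qpos': array([ 1.17899385e+00,  4.23795985e-01,  1.63070764e+00,  4.02615685e-06,
        1.08860610e+00, -1.90052455e-02]), 'qvel': array([-1.10045160e-03,  1.42498502e-03,  3.98455521e-04, -1.19635476e-03,
        3.11503874e-03, -9.83723844e-05]), 'joint_torque': array([ 8.38277192e-04, -5.44631302e+01, -2.73665947e+01,  6.43760199e-02,
        2.26516742e-02, -1.13534604e-04]), 'ee_pos': array([227.39983243, 581.55357566, 221.92277962]), 'orientation': array([-5.82148150e-01, -3.08686515e+00,  2.33154777e-03]), 'ft_force': array([ 0.54767676, -0.78228157, -0.52634625]), 'moment': array([0.01795903, 0.06190718, 0.01858071]), 'width': 87.66397962740362}
scene [ 982.40206246 -184.06000854  922.02375934] [-2.23091124 -1.47527712  0.41755222] 432.6025506189254 323.56268022255756 197.89215840400686
top [ 381.62364381  -25.71313532 1086.72193735] [-2.1307528   2.13542185 -0.19818501] 401.5031296840926 322.0207472984766 206.84896544634816
```

View pics/top0.png

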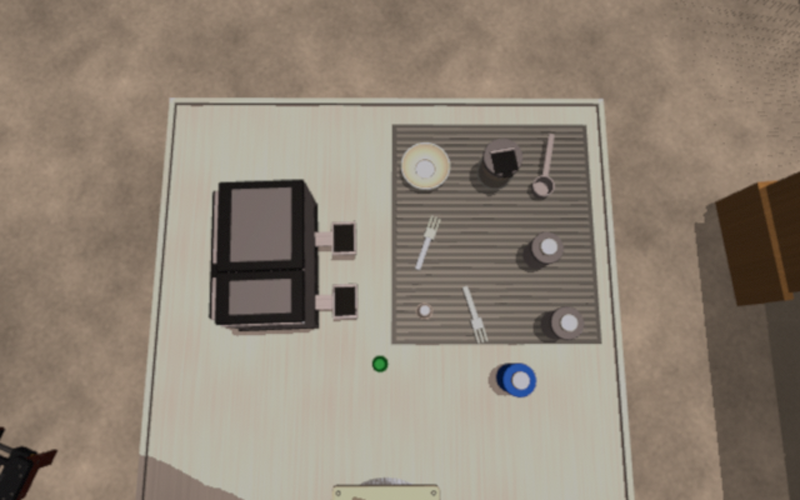

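View pics/scene0.png

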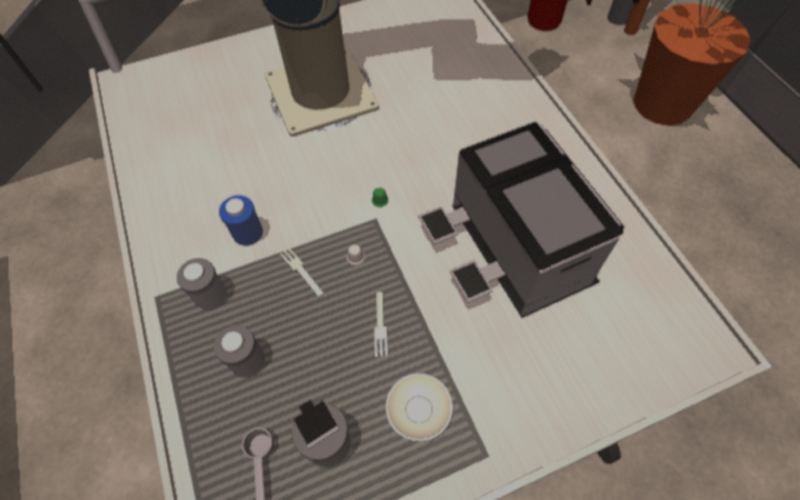

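Both forks, one capsule at top (424,310), two steel canisters at (547,248) and (567,322). Look-alikes: blue canister (517,380), green capsule (380,364). Now to measure.

```bash
python3 - <<'E'
from h import *
im=dict(np.load("top0.npz"));C=cloud(im);px=im["pixels"].astype(int)
def at(n,u,v):
    u,v=int(u/1.25),int(v/1.25);p=C[v-2:v+3,u-2:u+3].reshape(-1,3);print(n,np.median(p,0).round(1),px[v,u])
for n,u,v in [("table",300,420),("mat",500,225),("padL",344,239),("padS",345,301),("lidL",262,225),("lidS",260,296),("b1",547,246),("b2",568,322),("blue",520,380),("cap",424,310),("green",380,364),("dish",425,167),("jar",500,155)]: at(n,u,v)
# bin lid: z 165..200 region
Z=C[...,2]
def box(n,m):
    pts=C[m][:,:2].astype(np.float32); r=cv2.minAreaRect(pts);print(n,len(pts),np.round(r[0],1),np.round(r[1],1),r[2],'z',np.median(C[m][:,2]),'col',px[m].mean(0).round())
uu=np.arange(640)*1.25;vv=np.arange(400)*1.25;U,V=np.meshgrid(uu,vv)
sel=lambda a,b,c,d:(U>a)&(U<c)&(V>b)&(V<d)
box("lids",sel(200,170,325,335)&(Z>168)&(Z<195))
box("padL",sel(325,215,365,260)&(Z>30)&(Z<60));box("padS",sel(325,280,365,325)&(Z>30)&(Z<60))
br=px.min(2)
for n,b in [("btn1",(530,230,562,262)),("btn2",(552,305,582,338))]:
    m=sel(*b)&(Z>80); box(n+" all",m); 
    m=m&(br>150); box(n+" white",m)
for n,b in [("forkA",(408,205,448,280)),("forkB",(455,280,495,350)),("cap",(412,298,436,322))]:
    m=sel(*b)&(br>130); box(n,m)
    p=C[m][:,:2];d=p-p.mean(0);w,vec=np.linalg.eigh(d.T@d);a=vec[:,1];s=d@a;lat=d@vec[:,0]
    print(n,'mean',p.mean(0),'axis',a,'s',s.min(),s.max(),'width low/high',np.ptp(lat[s<-30]) if n!="cap" else 0,np.ptp(lat[s>30]) if n!="cap" else 0)
    print(p.mean(0)+a*s.min(),p.mean(0)+a*s.max())
E
```

```text
table [2.354e+02 1.781e+02 2.000e-01] [183 180 165]
mat [ 650.1 -252.5    3.6] [97 90 83]
padL [609.5  89.   47.6] [31 27 24]
padS [480.   84.3  46.8] [32 27 23]
lidL [605.4 225.6 186.1] [117 106 102]
lidS [476.1 222.  187.1] [120 107 104]
b1 [ 584.4 -323.2  102.3] [184 183 188]
b2 [ 432.2 -357.4  100.9] [184 182 188]
blue [ 320.6 -259.9   98.3] [183 182 189]
cap [459.9 -79.5  34.1] [184 182 187]
green [349.9  11.7  29.6] [ 48 141  61]
dish [785.4 -86.7   9.2] [183 182 184]
jar [ 771.5 -235.9  110.4] [27 25 23]
lids 8574 [559.8 234.1] [271.2 175.8] 1.9098196029663086 z 185.94234695741937 col [78. 70. 68.]
padL 586 [613.3  94.8] [72.3 64.1] 1.0286794900894165 z 46.813179379459825 col [86. 77. 73.]
padS 628 [479.1  91. ] [70.6 65.4] 0.9968555569648743 z 46.873507639601826 col [87. 79. 75.]
btn1 all 519 [ 503.9 -183.9] [ 64.3 394.7] 28.43716049194336 z 92.25375034120111 col [130. 121. 119.]
btn1 white 124 [ 583.3 -328.2] [30.4 28.3] 89.8800277709961 z 101.48906092249058 col [179. 177. 180.]
btn2 all 542 [ 423.  -206.3] [ 62.2 365.2] 3.223116874694824 z 92.81563482854864 col [132. 123. 1
[... 318 characters left out ...]
dth low/high 22.84080928239363 13.43367481702735
[ 665.82878788 -108.18224196] [552.1241742  -66.81793028]
forkB 382 [ 446.8 -128.3] [204.8 133.9] 89.82718658447266 z 9.514161560261414 col [173. 168. 160.]
forkB mean [ 427.51614544 -187.96640928] axis [-0.99051049 -0.13743715] s -88.3338232044222 53.31064917295415 width low/high 18.29507078775277 80.13156146811784
[ 515.01172391 -175.82606044] [ 374.71138823 -195.29327292]
cap 57 [461.3 -80.9] [18.6 18.3] 89.2952651977539 z 33.31292376845795 col [173. 168. 169.]
cap mean [460.83914209 -80.95419944] axis [-0.5057478   0.86268138] s -11.64734763845712 11.092671442358428 width low/high 0 0
[466.72976258 -91.00214934] [455.22904786 -71.38475836]
```

>>> play_rows(plan="0 0 0 -2 0 0 9.8; 0 0 0 -2 0 0 9.8; 0 0 0 -2 0 0 9.8; 0 0 0 -2 0 0 9.8; 0 0 0 -2 0 0 9.8; 0 0 0 -2 0 0 9.8; 0 0 0 -2 0 0 9.8; 0 -5 2.5 0 0 0 0; 0 -5 2.5 0 0 0 0; 0 -5 2.5 0 0 0 0; 0 -5 2.5 0 0 0 0; 0 -5 2.5 0 0 0 0; 0 -5 2.5 0 0 0 0; 0 -5 2.5 0 0 0 0; 0 -5 2.5 0 0 0 0; 0 -5 2.5 0 0 0 0; 0 -5 2.5 0 0 0 0; 0 0 0 0 0 0 0")

```text
t: 2.35
ee_pos: [478.9, 79.3, 362.3]
orientation: [2.226, 2.217, -0.001]
ft_force: [-1.0, 0.1, 0.2]
width: 0.5
```

```bash
python3 - <<'E'
from h import *
o=get_obs();print(o["ee_pos"],R.from_rotvec(o["orientation"]).as_matrix().round(3),o["qpos"],o["width"])
im=dict(np.load("top0.npz"));C=cloud(im);px=im["pixels"].astype(int);Z=C[...,2];br=px.min(2)
U,V=np.meshgrid(np.arange(640)*1.25,np.arange(400)*1.25)
sel=lambda a,b,c,d:(U>a)&(U<c)&(V>b)&(V<d)
m=sel(460,283,489,345)&(br>130)&(Z<25)&(Z>2)&((Z>6)|(V<335));n,l,st,ce=cv2.connectedComponentsWithStats(m.astype(np.uint8));k=1+st[1:,4].argmax();m=l==k
p=C[m][:,:2];d=p-p.mean(0);w,vec=np.linalg.eigh(d.T@d);a=vec[:,1];s=d@a;print(m.sum(),p.mean(0)+a*s.min(),p.mean(0)+a*s.max(),a,np.median(C[m][:,2]))
for b in [(530,230,562,262),(552,305,582,338)]:
    q=C[sel(*b)&(br>150)&(Z>95)&(C[...,1]<-290)];print('btn',q[:,:2].min(0),q[:,:2].max(0),np.median(q,0))
for b in [(335,215,358,262),(335,280,358,325)]:
    q=C[sel(*b)&(px.max(2)<60)&(Z>40)];print('pad',np.percentile(q,5,axis=0),np.percentile(q,95,axis=0))
E
```

```text
[478.87175211  79.27663353 362.2627917 ] [[ 0.004  1.    -0.001]
 [ 1.    -0.004 -0.001]
 [-0.001 -0.001 -1.   ]] [ 1.39868873e-01  6.75405687e-02  1.76940638e+00 -5.30921378e-04
  1.30528726e+00  1.44349514e-01] 0.4818023344228383
242 [ 514.63969224 -169.24316932] [ 395.67007197 -205.31288092] [-0.95698351 -0.2901423 ] 12.04561676609785
btn [ 569.14411507 -343.36370716] [ 597.48643553 -312.96821217] [ 582.50530327 -328.29363141  101.48906092]
btn [ 415.27844002 -375.01138971] [ 444.71422082 -344.40803937] [ 429.94584726 -359.54309129  100.86183839]
pad [587.82680701  72.90657198  44.35818794] [637.64449604 104.70181185  50.19123419]
pad [454.16667221  66.56360107  44.21460333] [503.71804676 101.97906091  50.25150715]
```

>>> play_rows(plan="0 0.5 0 5 0 0 0; 0 0 0 6 0 0 0; 0 0 0 6 0 0 0; 0 0 0 6 0 0 0; 0 0 0 6 0 0 0; 0 0 0 2 0 0 0; 0 0 0 0.5 0 0 0; 0 0 0 0.5 0 0 0; 0 0 0 0.5 0 0 0; 0 0 0 0.5 0 0 0; 0 0 0 0.5 0 0 0; 0 0 0 0.5 0 0 0; 0 0 0 0.4 0 0 0; 0 0 0 0 0 0 0; 0 0 0 0 0 0 0")

```text
t: 4.22
ee_pos: [478.8, 87.8, 19.9]
orientation: [2.22, 2.222, 0.003]
ft_force: [-1.6, 2.2, 5.3]
width: 0.3
```

>>> play_rows(plan="0 0 0 0.3 0 0 0; 0 0 0 0.3 0 0 0; 0 0 0 0.2 0 0 0; 0 0 0 0 0 0 0; 0 0 0 0 0 0 0")

```text
t: 4.85
ee_pos: [479.2, 88.1, 14.2]
orientation: [2.22, 2.221, 0.005]
ft_force: [-10.6, 3.8, 46.5]
width: 0.2
```

```bash
python3 - <<'E'
from h import *
print(get_obs()["ft_force"],get_obs()["ee_pos"])
im=get_image("top");C=cloud(im);save("t1.png",im["pixels"][120:290,150:320],3.5);np.savez("top1.npz",**im)
E
```

```text
[-10.58163095   3.80222529  46.47562208] [479.23315413  88.13459463  14.20412955]
```

>>> play_rows(plan="0 0 0 -0.5 0 0 0; 0 0 0 -2 0 0 0; 0 0 0 -4 0 0 0; 0 0 0 -3.5 0 0 0; 0 0 4.5 0 0 0 0; 0 0 4.5 0 0 0 0; 0 0.3 4.4 0 0 0 0; 0 0 0 3 0 0 0; 0 0 0 3 0 0 0; 0 0 0 0.6 0 0 0; 0 0 0 0.5 0 0 0; 0 0 0 0.5 0 0 0; 0 0 0 0.5 0 0 0; 0 0 0 0.5 0 0 0; 0 0 0 0.5 0 0 0; 0 0 0 0.5 0 0 0; 0 0 0 0.3 0 0 0; 0 0 0 0 0 0 0; 0 0 0 0 0 0 0")

```text
t: 7.28
ee_pos: [612.8, 91.1, 15.2]
orientation: [2.22, 2.222, 0.003]
ft_force: [-7.4, 1.8, 21.2]
width: 0.7
```

>>> play_rows(plan="0 0 0 0.2 0 0 0; 0 0 0 0 0 0 0; 0 0 0 0 0 0 0; 0 0 0 -1 0 0 0; 0 0 0 -4 0 0 0; 0 0 0 -6 0 0 0; 0 -3 0 -6 0 0 0; 0 -5 0 0 0 0 0; 0 -5 0 0 0 0 0; 0 -5 0 0 0 0 0; 0 -5 0 0 0 0 0; 0 0 0 0 0 0 0")

```text
t: 8.78
ee_pos: [612.1, -140.9, 176.6]
orientation: [2.224, 2.216, 0.001]
ft_force: [0.3, 0.0, -0.8]
width: 0.6
```

```bash
python3 - <<'E'
from h import *
im=get_image("scene");save("s1.png",im["pixels"]);np.savez("scene1.npz",**im)
E
```

```text
(no output)
```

View pics/s1.png

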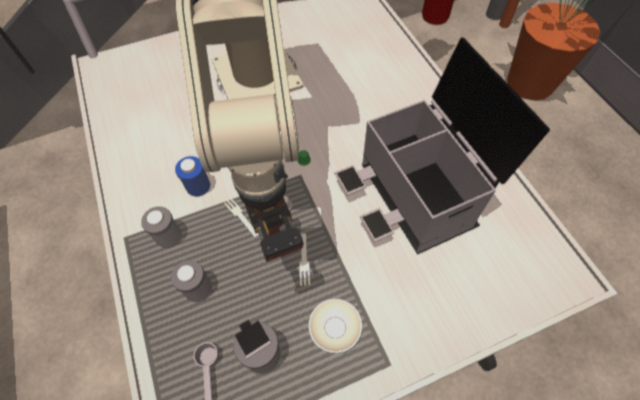

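Both lids stand open and both pedals are back up. Next, the buttons.

>>> play_rows(plan="0 -5 -1 0 0 0 0; 0 -5 -1 0 0 0 0; 0 -5 -0.9 0 0 0 0; 0 -3.7 0 0 0 0 0; 0 0 0 4 0 0 0; 0 0 0 2.5 0 0 0; 0 0 0 0.4 0 0 0; 0 0 0 0.3 0 0 0; 0 0 0 0.3 0 0 0; 0 0 0 0.3 0 0 0; 0 0 0 0.2 0 0 0; 0 0 0 0 0 0 0; 0 0 0 0 0 0 0")

```text
t: 10.45
ee_pos: [583.7, -324.8, 96.0]
orientation: [2.22, 2.221, 0.001]
ft_force: [2.4, 1.6, 4.0]
width: 0.4
```

>>> play_rows(plan="0 0 0 0.2 0 0 0; 0 0 0 0.1 0 0 0; 0 0 0 0 0 0 0; 0 0 0 0 0 0 0")

```text
t: 10.95
ee_pos: [584.3, -324.7, 94.3]
orientation: [2.22, 2.221, 0.002]
ft_force: [0.6, 4.9, 13.4]
width: 0.3
```

>>> play_rows(plan="0 0 0 0.1 0 0 0; 0 0 0 0 0 0 0; 0 0 0 -1 0 0 0; 0 0 0 -4 0 0 0; 0 -1 -4 0 0 0 0; 0 -1 -4 0 0 0 0; 0 -1 -4 0 0 0 0; 0 -0.7 -3.4 0 0 0 0; 0 0 0 2.5 0 0 0; 0 0 0 1.4 0 0 0; 0 0 0 0.2 0 0 0; 0 0 0 0.2 0 0 0; 0 0 0 0.2 0 0 0; 0 0 0 0.2 0 0 0; 0 0 0 0.2 0 0 0; 0 0 0 0.2 0 0 0; 0 0 0 0 0 0 0; 0 0 0 0 0 0 0")

```text
t: 13.2
ee_pos: [429.9, -362.2, 94.1]
orientation: [2.219, 2.221, 0.0]
ft_force: [-9.1, 7.1, 36.7]
width: 0.8
```

>>> play_rows(plan="0 0 0 -1 0 0 0; 0 0 0 -5 0 0 0; 3 0 0 -5 0 0 0; 5 4.7 0.5 0 0 0 0; 5 4.7 0.5 0 0 0 0; 5 4.7 0.5 0 0 0 0; 5 4.7 0.5 0 0 0 0; 5 4.7 0.5 0 0 0 0; 5 4.6 0.6 0 0 0 0; 5 0 0 2 0 0 0; 5 0 0 0 0 0 0; 5 0 0 0 0 0 0")

```text
t: 14.7
ee_pos: [460.4, -81.0, 180.9]
orientation: [2.221, 2.221, 0.0]
ft_force: [-1.0, -0.0, 0.9]
width: 49.9
```

```bash
python3 - <<'E'
from h import *
o=get_obs();print(o["ee_pos"],o["width"])
im=get_image("scene");px=im["pixels"];np.savez("scene2.npz",**im)
w=get_image("wrist");np.savez("w2.npz",**w);print(w["eye"],att(w).round(3),w["fx"],w["cx"],w["cy"])
save("m2.png",np.hstack([px[100:400,80:380],w["pixels"][:300,150:650][:, :490]]))
C=cloud(im);Z=C[...,2];br=px.min(2)
m=(Z>30)&(Z<38)&(abs(C[...,0]-461)<60)&(abs(C[...,1]+81)<60);print(np.median(C[m],0),m.sum())
for x,y in((583,-328),(430,-360)):
    m=(np.hypot(C[...,0]-x,C[...,1]-y)<28)&(Z>86);w=m&(br>150);print(np.median(C[m&~w],0),np.median(C[w],0))
E
```

```text
[460.38648926 -81.04856856 180.88358254] 49.92389761184316
[459.83265567 -11.01833933 343.07568435] [[ 1.    -0.     0.001]
 [-0.    -0.967 -0.256]
 [ 0.001  0.256 -0.967]] 309.70691628693146 317.26741863213635 196.08446102150006
[462.02771878 -81.73100399  33.42790744] 85
[ 583.99740054 -326.01556906   92.39008328] [ 584.60792622 -329.42830611   94.32960607]
[ 430.23035371 -358.66765554   92.62420819] [ 432.32718342 -361.05332821   94.36689847]
```

View pics/m2.png

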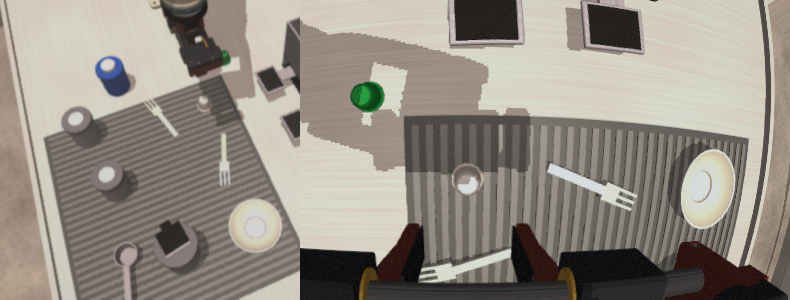

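Both buttons read 2 mm above their lids, so they are fully down. The silver capsule is at wrist-crop (467,180), and the green look-alike at (367,97) stays put. Grasping the capsule next.

>>> play_rows(plan="5 0 0.1 5 0 0 0; 5 0 0 5 0 0 0; 5 0 0 4 0 0 0; 5 0 0 2 0 0 0; 5 0 0 0.9 0 0 0; 5 0 0 0 0 0 0; 2 0 0 0 0 0 0; 2 0 0 0 0 0 0; 2 0 0 0 0 0 0; 2 0 0 0 0 0 0; 2 0 0 -2 0 0 0; 2 0 0 0 0 0 0; 2 0 0 0 0 0 0")

```text
t: 16.42
ee_pos: [461.1, -80.7, 31.4]
orientation: [2.22, 2.222, 0.0]
ft_force: [-0.1, -0.4, 0.6]
width: 28.4
```

>>> play_rows(plan="2 0 0 -4.8 0 0 0; 2 0 0 -4.8 0 0 0; 2 0 0 -4.8 0 0 0; 2 0 0 -4.8 0 0 0; 2 5 0.2 0 0 0 0; 2 5 0.2 0 0 0 0; 2 5 0.2 0 0 0 0; 2 5 0.2 0 0 0 0; 2 5 0.3 0 0 0 0; 2 5.3 0.3 0 0 0 0; 2 0 0 0 0 0 0; 2 0 0 1.5 0 0 0; 2 0 0 1.5 0 0 0; 2 0 0 0 0 0 0")

```text
t: 18.18
ee_pos: [473.7, 220.7, 191.6]
orientation: [-2.221, -2.22, 0.006]
ft_force: [-0.1, 0.1, -0.2]
width: 28.3
```

>>> play_rows(plan="5 0 0 0 0 0 0; 5 0 0 0 0 0 0; 5 0 0 0 0 0 0; 5 0 0 -3 0 0 0; 5 -5.1 2.1 0 0 0 0; 5 -5.1 2.1 0 0 0 0; 4 -5.1 2.1 0 0 0 0; 4 -5.1 2.1 0 0 0 0; 4 -5.1 2.1 0 0 0 0; 4 -5.1 2.2 0 0 0 0; 4 0 0 1 0 0 -10; 4 0 0 1 0 0 -10; 4 0 0 1 0 0 -10; 4 0 0 1 0 0 -10; 4 0 0 1 0 0 -10; 4 0 0 1 0 0 -10; 4 0 0 1 0 0 -10; 4 0 0 0 0 0 0; 4 0 0 0 0 0 0")

```text
t: 20.55
ee_pos: [602.4, -83.6, 154.1]
orientation: [0.55, 3.093, 0.0]
ft_force: [0.6, 0.3, 0.6]
width: 40.1
```

```bash
cat >> h.py <<'E'
def forks():
    """fit bright thin things on the mat in scene+top"""
    for n in("scene","top"):
        im=get_image(n);C=cloud(im);px=im["pixels"].astype(int);Z=C[...,2]
        m=(px.min(2)>130)&(Z>5)&(Z<22)&(C[...,1]<-20)&(C[...,1]>-300)&(C[...,0]>330)&(C[...,0]<720)
        k,l,st,_=cv2.connectedComponentsWithStats(m.astype(np.uint8),connectivity=8)
        for i in range(1,k):
            if st[i,4]<60: continue
            p=C[l==i][:,:2];d=p-p.mean(0);w,v=np.linalg.eigh(d.T@d);a=v[:,1];s=d@a;c=d@v[:,0]
            if c[s<0].std()>c[s>0].std(): a=-a;s=-s
            h=p.mean(0)+a*s.min();print(n,st[i,4],'len',np.ptp(s).round(),'handle',h.round(1),'axis',a.round(3),'c',(h+52*a).round(1))
    return im
E
python3 - <<'E'
from h import *
o=get_obs();print(o["ee_pos"],R.from_rotvec(o["orientation"]).as_matrix().round(3))
forks()
im=get_image("wrist");save("w3.png",im["pixels"])
s=get_image("scene");C=cloud(s);px=s["pixels"].astype(int)
bx=(C[...,0]>430)&(C[...,0]<520)&(C[...,1]>155)&(C[...,1]<290)&(C[...,2]<150)&(C[...,2]>40)&(px.min(2)>110)
print('bright in small comp',bx.sum(),np.median(C[bx],0) if bx.any() else None)
save("s3.png",s["pixels"][60:240,330:560],3)
E
```

```text
[602.37313005 -83.64094481 154.05352847] [[-0.939  0.344  0.001]
 [ 0.344  0.939 -0.   ]
 [-0.001  0.    -1.   ]]
scene 289 len 131.0 handle [ 514.1 -170.2] axis [-0.959 -0.282] c [ 464.2 -184.9]
scene 236 len 68.0 handle [605.6 -87.7] axis [ 0.944 -0.329] c [ 654.7 -104.8]
bright in small comp 0 None
```

View pics/w3.png

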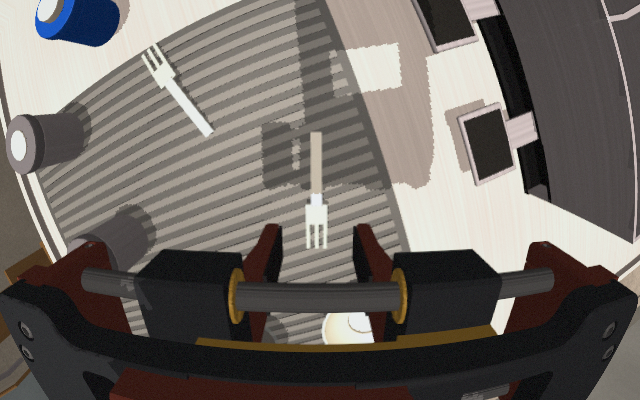

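View pics/s3.png

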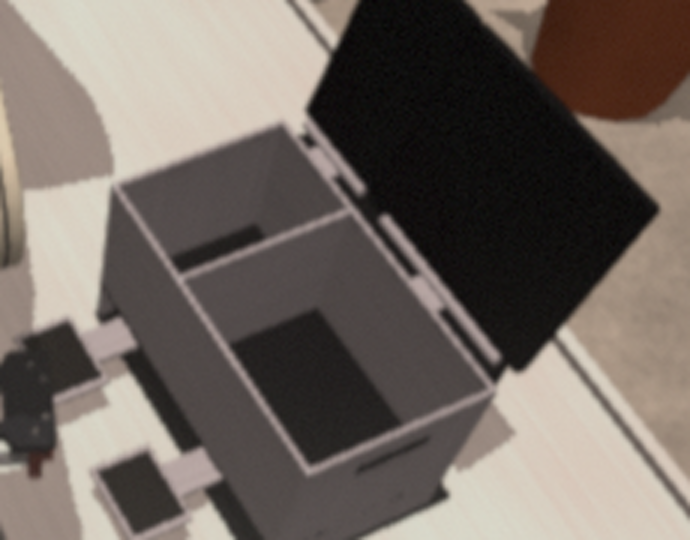

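Fork A lies along the gripper's centre line at wrist (316,190). Grasping it.

>>> play_rows(plan="4 0 0 5 0 0 0; 4 0 0 5 0 0 0; 4 0 0 3 0 0 0; 4 0 0 1 0 0 0; 4 0 0 0.8 0 0 0; 4 0 0 0 0 0 0; 0 0 0 0 0 0 0; 0 0 0 0 0 0 0; 0 0 0 0 0 0 0; 0 0 0 0 0 0 0; 0 0 0 0 0 0 0; 0 0 0 -2 0 0 0; 0 0 0 -3 0 0 0; 0 0 0 0 0 0 0")

```text
t: 22.5
ee_pos: [604.0, -83.9, 58.6]
orientation: [0.544, 3.089, 0.0]
ft_force: [0.9, -0.0, 0.5]
width: 10.6
```

>>> play_rows(plan="0 0 0 -4 0 0 10; 0 0 0 -4 0 0 10; 0 0 0 -4 0 0 10; 0 0 0 -4 0 0 10; 0 0 0 0 0 0 0; 0 4.5 2.6 0 0 0 0; 0 4.5 2.6 0 0 0 0; 0 4.5 2.6 0 0 0 0; 0 4.5 2.6 0 0 0 0; 0 4.5 2.6 0 0 0 0; 0 4.7 2.7 0 0 0 0; 0 0 0 0 0 0 0; 0 0 0 0 0 0 0")

```text
t: 24.12
ee_pos: [600.9, 229.8, 214.1]
orientation: [-1.567, -2.721, 0.004]
ft_force: [0.2, 0.2, -0.3]
width: 10.5
```

>>> play_rows(plan="4 0 0 0 0 0 0; 4 0 0 0 0 0 0; 4 0 0 0 0 0 0; 4 0 0 -2 0 0 0; 4 -3.6 -4 0 0 0 0; 4 -3.6 -4 0 0 0 0; 4 -3.6 -4 0 0 0 0; 4 -3.6 -4 0 0 0 0; 4 -3.6 -4 0 0 0 0; 4 -3.6 -4 0 0 0 0; 4 -3.6 -4 0 0 0 0; 4 -3.8 -4.4 0 0 0 0; 4 0 0 0 0 0 0")

```text
t: 25.75
ee_pos: [466.0, -186.1, 237.2]
orientation: [1.576, 2.715, -0.0]
ft_force: [0.1, 1.4, 0.5]
width: 39.8
```

>>> play_rows(plan="4 0 0 0 0 0 10.3; 4 0 0 0 0 0 10.3; 4 0 0 0 0 0 10.3; 4 0 0 0 0 0 10.3; 4 0 0 1 0 0 10.3; 4 0 0 1 0 0 10.3; 4 0 0 1 0 0 10.3; 4 0 0 1 0 0 10.3; 4 0 0 1 0 0 10.3; 4 0 0 1 0 0 10.3; 4 0 0 0 0 0 0; 4 0 0 0 0 0 0")

```text
t: 27.25
ee_pos: [467.2, -182.5, 176.4]
orientation: [3.105, 0.472, 0.002]
ft_force: [-0.2, -0.4, 0.2]
width: 39.8
```

```bash
python3 - <<'E'
from h import *
o=get_obs();print(o["ee_pos"],R.from_rotvec(o["orientation"]).as_matrix().round(3))
t=forks()
im=get_image("wrist")
save("m4.png",np.hstack([cv2.resize(im["pixels"],(480,300)),cv2.resize(t["pixels"][120:280,150:320],(318,300))]))
E
```

```text
[ 467.20172211 -182.49293165  176.40148455] [[ 0.955  0.297  0.001]
 [ 0.297 -0.955 -0.   ]
 [ 0.001  0.001 -1.   ]]
scene 243 len 130.0 handle [ 514.2 -170.4] axis [-0.958 -0.286] c [ 464.4 -185.3]
```

View pics/m4.png

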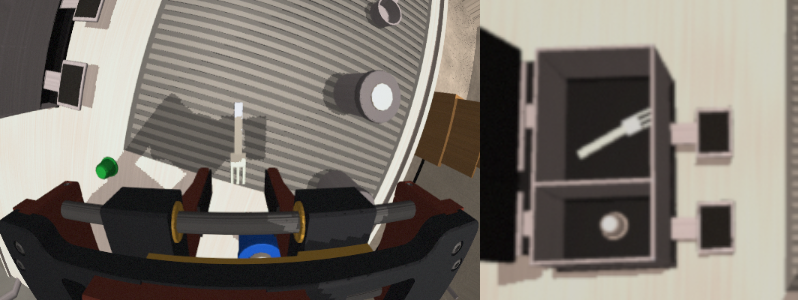

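The capsule is in the small compartment and fork A in the large one. Fork B is aligned at wrist (238,140).

>>> play_rows(plan="4 -0.3 0.1 5 0 0 0; 4 0 0 5 0 0 0; 4 0 0 5 0 0 0; 4 0 0 1 0 0 0; 4 0 0 1 0 0 0; 4 0 0 0 0 0 0; 0 0 0 0 0 0 0; 0 0 0 0 0 0 0; 0 0 0 0 0 0 0; 0 0 0 0 0 0 0; 0 0 0 0 0 0 0; 0 0 0 -2 0 0 0; 0 0 0 -3 0 0 0; 0 0 0 0 0 0 0")

```text
t: 29.15
ee_pos: [465.2, -185.2, 57.0]
orientation: [3.105, 0.465, 0.005]
ft_force: [0.4, -0.1, -0.4]
width: 10.3
```

>>> play_rows(plan="0 0 0 -4 0 0 -10.7; 0 0 0 -4 0 0 -10.7; 0 0 0 -4 0 0 -10.7; 0 0 0 -4 0 0 -10.7; 0 0 0 0 0 0 0; 0 5.4 -1 0 0 0 0; 0 5.4 -1 0 0 0 0; 0 5.4 -1 0 0 0 0; 0 5.4 -1 0 0 0 0; 0 5.4 -1 0 0 0 0; 0 5.4 -1 0 0 0 0; 0 5.4 -1 0 0 0 0; 0 5.7 -1 0 0 0 0; 0 0 0 0 0 0 0; 0 0 0 0 0 0 0")

```text
t: 31.02
ee_pos: [612.1, 231.1, 213.1]
orientation: [-2.723, -1.566, 0.006]
ft_force: [0.6, -0.8, 0.0]
width: 10.4
```

>>> play_rows(plan="4 0 0 0 0 0 0; 4 0 0 0 0 0 0; 4 0 0 0 0 0 0; 4 0 0 -2 0 0 0; 4 -4 2 -5 0 0 0; 4 -5 3 -3 0 0 0; 2 -5 3 -3 0 0 0; 0 -5 3 -2 0 0 0; 0 0 0 0 0 0 -10; 0 0 0 0 0 0 -10; 0 0 0 0 0 0 -10; 0 -4 0 0 0 0 0; 0 -5 0 0 0 0 0; 0 0 0 0 0 0 0")

```text
t: 32.78
ee_pos: [612.8, -72.1, 361.0]
orientation: [2.227, 2.213, 0.001]
ft_force: [-0.3, 0.3, -0.9]
width: 0.4
```

```bash
python3 - <<'E'
from h import *
o=get_obs();print(o["ee_pos"],R.from_rotvec(o["orientation"]).as_matrix().round(3),o["qpos"])
t=get_image("top");s=get_image("scene")
save("m5.png",np.hstack([cv2.resize(t["pixels"][120:290,150:320],(400,400)),cv2.resize(s["pixels"][20:270,330:580],(400,400))]))
C=cloud(t)
m=(t["pixels"].min(2)>130)&(C[...,0]>440)&(C[...,0]<690)&(C[...,1]>150)&(C[...,1]<300)&(C[...,2]<165)&(C[...,2]>40);print('in-bin z',np.percentile(C[m][:,2],[5,50,95]))
C=cloud(s)
for a,b in((430,520),(530,690)):
    m=(C[...,0]>a)&(C[...,0]<b)&(C[...,1]>300)&(C[...,1]<420)&(C[...,2]>190)&(s["pixels"].max(2)<50);p=C[m];i=p[:,2]>p[:,2].max()-10
    print('lid',m.sum(),'x',p[:,0].min(),p[:,0].max(),'top',p[i].mean(0),'low',p[p[:,2]<200].mean(0))
E
```

```text
[612.84750774 -72.13534532 361.00691716] [[ 0.006  1.     0.002]
 [ 1.    -0.006 -0.001]
 [-0.001  0.002 -1.   ]] [-1.36164358e-01  2.88363692e-01  1.50275696e+00 -5.87012272e-04
  1.34856875e+00 -1.29578584e-01]
in-bin z [55.30355621 66.91181597 85.28905513]
lid 2295 x 430.03006373776725 519.9797492376051 top [474.35270872 342.02287431 331.7359928 ] low [476.19517443 312.21287559 195.24285149]
lid 5088 x 530.1497430424232 689.6246771235592 top [611.3261914  347.25902099 331.92701156] low [611.61702661 316.97403091 194.94181417]
```

View pics/m5.png

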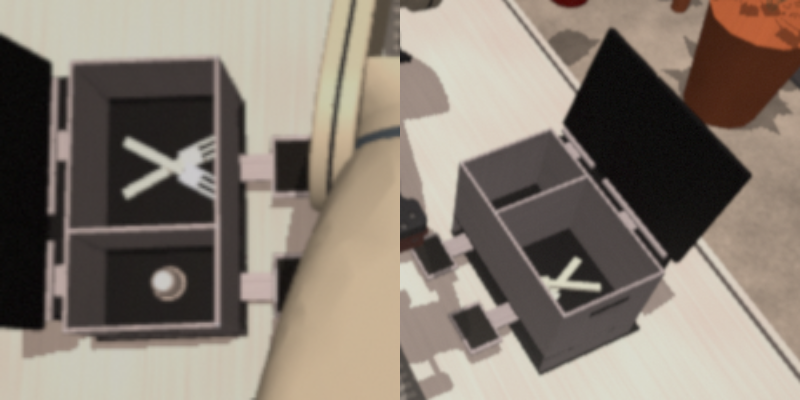

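Both forks and the capsule lie on the compartment floors (z up to 85). Now I'll shut the lids by pushing them from behind.

>>> play_rows(plan="0 0 0 -4 0 0 0; 0 0 0 -4 0 0 0; 0 5.8 0 0 0 0 0; 0 5.8 0 0 0 0 0; 0 5.8 0 0 0 0 0; 0 5.8 0 0 0 0 0; 0 5.8 0 0 0 0 0; 0 5.8 0 0 0 0 0; 0 5.8 0 0 0 0 0; 0 5.8 0 0 0 0 0; 0 1.5 0 0 0 0 0; 0 0 0 0 0 0 0; 0 0 0 0 0 0 0")

```text
t: 34.5
ee_pos: [614.2, 408.5, 439.8]
orientation: [2.225, 2.217, -0.0]
ft_force: [-0.1, -0.5, -0.3]
width: 0.8
```

>>> play_rows(plan="0 0 0 5 0 0 0; 0 0 0 5 0 0 0; 0 0 0 4 0 0 0; 0 0 0 0 0 0 0; 0 -2 0 0 0 0 0; 0 -1.2 0 0 0 0 0; 0 -1.2 0 0 0 0 0; 0 -1.2 0 0 0 0 0; 0 -1.2 0 0 0 0 0; 0 -1.2 0 0 0 0 0; 0 -1.2 0 0 0 0 0; 0 -1.2 0 0 0 0 0; 0 -1.2 0 0 0 0 0; 0 -1.2 0 0 0 0 0; 0 0 0 0 0 0 0; 0 0 0 0 0 0 0; 0 0 0 0 0 0 0")

```text
t: 36.62
ee_pos: [613.8, 282.0, 299.3]
orientation: [-2.224, -2.219, -0.0]
ft_force: [0.1, 0.2, 0.5]
width: 0.5
```

>>> play_rows(plan="0 0 0 -5 0 0 0; 0 0 0 -5 0 0 0; 0 0 0 -4 0 0 0; 0 4.2 -4.6 0 0 0 0; 0 4.2 -4.6 0 0 0 0; 0 4.2 -4.7 0 0 0 0; 0 0 0 0 0 0 0; 0 0 0 5 0 0 0; 0 0 0 5 0 0 0; 0 0 0 4 0 0 0; 0 0 0 0 0 0 0")

```text
t: 38.0
ee_pos: [474.7, 406.0, 296.1]
orientation: [-2.225, -2.218, 0.011]
ft_force: [-0.2, -0.7, 0.4]
width: 0.5
```

>>> play_rows(plan="0 -2 0 0 0 0 0; 0 -1.2 0 0 0 0 0; 0 -1.2 0 0 0 0 0; 0 -1.2 0 0 0 0 0; 0 -1.2 0 0 0 0 0; 0 -1.2 0 0 0 0 0; 0 -1.2 0 0 0 0 0; 0 -1.2 0 0 0 0 0; 0 -1.2 0 0 0 0 0; 0 -1.2 0 0 0 0 0; 0 0 0 0 0 0 0; 0 0 0 0 0 0 0; 0 0 0 -5 0 0 0; 0 -5 0 -5 0 0 0; 0 -5 0 0 0 0 0; 0 -5 0 0 0 0 0; 0 -5 0 0 0 0 0; 0 -5 0 0 0 0 0; 0 0 0 0 0 0 0")

```text
t: 40.38
ee_pos: [474.6, 33.3, 393.7]
orientation: [2.228, 2.214, 0.0]
ft_force: [0.6, 0.5, 0.3]
width: 0.0
```

```bash
python3 - <<'E'
from h import *
o=get_obs();print(o["ee_pos"])
s=get_image("scene");save("s6.png",s["pixels"],1.25)
C=cloud(s)
for a,b in((440,510),(545,680)):
    m=(C[...,0]>a)&(C[...,0]<b)&(C[...,1]>160)&(C[...,1]<300)&(C[...,2]>100);print(m.sum(),np.percentile(C[m][:,2],[2,50,98]))
for x,y in((583,-328),(430,-360)):
    m=(np.hypot(C[...,0]-x,C[...,1]-y)<28)&(C[...,2]>86);w=m&(s["pixels"].min(2)>150);print(m.sum(),np.median(C[m&~w],0),np.median(C[w],0))
E
```

```text
[474.58965822  33.32664291 393.7260048 ]
1569 [183.3961403  186.57449206 189.58103638]
3758 [183.73871265 186.69725096 189.48755747]
574 [ 583.5026     -326.16700157   92.47362007] [ 583.99998472 -329.07714344   94.59996004]
458 [ 428.78653687 -359.5981522    92.60606987] [ 431.73220134 -360.80456318   94.30561143]
```

View pics/s6.png

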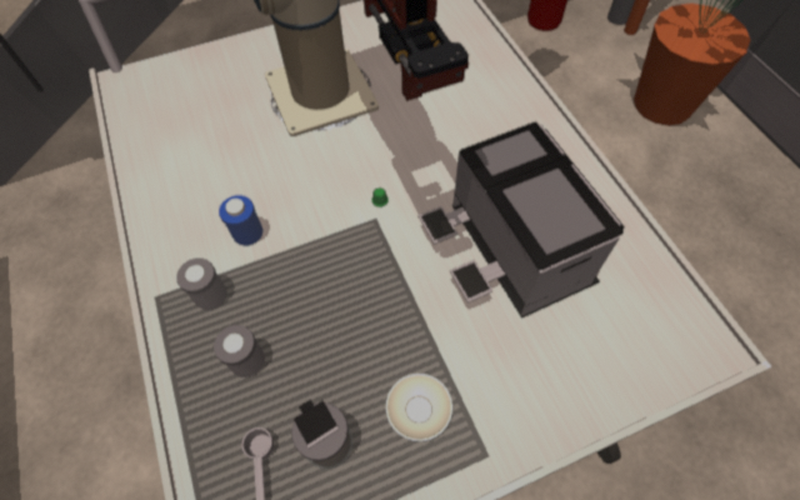

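The picture shows both lids shut (flat at z 187), the canisters upright, and the dish, jar, scoop and look-alikes where they were. Handing in.

```bash
python3 -c "
from workcell import *
print(close_job())"
```

```text
the job is handed in; nothing more can be done
None
```

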